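# Close up the refilled laundry jars

## Task

The storage jars have just been refilled: drop the two loose wash tablets into the wide round jar with the other tablets, then close all three jars, each with its own lid, seated fully home and level. Leave the jars standing where they are, do not knock over the softener bottle or the spray bottle, and let go of everything at the end.

Things in the scene. Friction and masses are not known exactly. Their poses are not given: they have to be found in the camera images.
- jar_wide: White ceramic storage jar, round, open at the top, loose, about 0.8 kg: 124 mm outside diameter, 100 mm high, wall 6 mm (mouth 112 mm). A layer of white tablets lies on its floor (their top 22 mm above the jar's underside). Origin at the centre of its underside, z up. It does not move when a lid is set on it with care.
- jar_square: White ceramic storage jar, square, open at the top, loose, about 0.7 kg: 92 x 92 mm outside, 100 mm high, wall 5 mm (mouth 82 x 82 mm), wooden clothes pegs in it up to 45 mm. Origin at the centre of its underside, z up. x and y are square to its sides; it stands turned by some angle.
- jar_small: White ceramic storage jar, round, open at the top, loose, about 0.4 kg: 84 mm outside diameter, 88 mm high, wall 5 mm (mouth 74 mm), buttons in it up to 35 mm. Origin at the centre of its underside, z up. 
- lid_wide: Pale wooden lid of the wide jar, the largest round lid, about 0.11 kg, lying knob up. Plug, 10 mm high, tapered (94 mm diameter at the bottom, 102 at the top); on it a disc of 124 mm diameter, 10 mm thick; on that a round knob, 26 mm diameter, z 20 to 46 mm. Origin at the centre of its underside, z up. Fully home, the disc lies on the rim and the origin is 90 mm above the jar's.
- lid_square: Pale wooden lid of the square jar, about 0.08 kg, lying handle up. Square plug, 10 mm high, tapered (64 to 72 mm wide); on it a board 92 x 92 x 10 mm; on that a bar handle, 18 mm along the lid's x, 50 mm along y, z 20 to 46 mm. Origin at the centre of its underside, z up. Fits at any quarter turn, within about 0.12 rad. Fully home, the origin is 90 mm above the jar's.
- lid_small: Pale wooden lid of the small jar, the smallest round lid, about 0.05 kg, lying knob up. Plug, 10 mm high, tapered (56 mm diameter at the bottom, 64 at the top); on it a disc of 84 mm diameter, 10 mm thick; on that a round knob, 26 mm diameter, z 20 to 46 mm. Origin at the centre of its underside, z up. Fully home, the disc lies on the rim and the origin is 78 mm above the jar's.
- tablet_1: Loose white wash tablet, a hard round puck of 36 mm diameter and 16 mm thickness, about 20 g, lying flat on the worktop. Origin at the centre of its underside, z up as it lies at the start. May be dropped into the jar from the rim.
- tablet_2: The other loose white wash tablet, exactly like the first: 36 mm diameter, 16 mm thick, about 20 g. Origin at the centre of its underside.
- softener_bottle: Full blue softener bottle with a white cap at the left of the jars, 72 mm diameter, 204 mm high, standing loose. Origin at the centre of its underside, z up. Not to be knocked over.
- spray_bottle: White spray bottle with a grey trigger head at the right of the jars, 68 mm diameter, 190 mm high, its head 75 mm long along its x, standing loose. Origin at the centre of its underside, z up. Not to be knocked over.

How it is judged:
At the end, for the whole second after the job is handed in: Both tablets lie inside the wide jar; each lid sits on its own jar, centred within 10 mm, within 4 mm of its fully home height and level within 0.07 rad; the jars stand upright within 50 mm of where they began; all is at rest (horizontal distance between lid_wide and jar_wide below 0.01 m and z of lid_wide in the frame of jar_wide between 0.086 and 0.094 m and angle between each of lid_wide, lid_square, lid_small's own z axis and vertical below 0.07 rad and angle between each of jar_wide, jar_square, jar_small's own z axis and vertical below 0.05 rad and distance of each of jar_wide, jar_square, jar_small from where it was at the start of the episode below 0.05 m and linear speed of each of lid_wide, jar_wide, lid_square, jar_square, lid_small, jar_small, tablet_1, tablet_2 below 0.02 m/s and horizontal distance between lid_square and jar_square below 0.01 m and z of lid_square in the frame of jar_square between 0.086 and 0.094 m and horizontal distance between lid_small and jar_small below 0.01 m and z of lid_small in the frame of jar_small between 0.074 and 0.082 m and horizontal distance between each of tablet_1, tablet_2 and jar_wide below 0.056 m and z of tablet_1 in the frame of jar_wide between 0.004 and 0.085 m and z of tablet_2 in the frame of jar_wide between 0.004 and 0.085 m); the robot touches nothing.
It fails at once if the softener bottle is knocked over (angle between softener_bottle's own z axis and vertical above 0.5 rad).
It fails at once if the spray bottle is knocked over (angle between spray_bottle's own z axis and vertical above 0.5 rad).
It fails at once if a jar is tipped over or pushed well away from its place (angle between any of jar_wide, jar_square, jar_small's own z axis and vertical above 0.5 rad or distance of any of jar_wide, jar_square, jar_small from where it was at the start of the episode above 0.08 m).
It also fails if it takes over 128 s, if anything falls off the work surface, if the arm or the gripper's body presses on something with over 40 N, if the wrist force passes 120 N, or if a joint passes its speed limit or range.

## Robot

A 6-joint arm with a two-finger parallel gripper is mounted at the origin on the work surface. World frame = base frame: x ahead of the robot, y to its left, z up, the work surface at z = 0. Lengths are in m, angles in rad, forces in N, time in s.
With the tool pointing down it reaches from about 0.35 to 0.85 m from the base axis. Payload 8.1 kg.
Tool frame: the origin (TCP) lies between the finger pads; the fingertips stand 25 mm ahead of it and the grasp point (between the pads) lies 6 mm ahead of it; z points along the fingers, y is the line along which they close (so a half turn about z gives the same grasp; the last joint's range is limited). The gripper opens to 93 mm and grips with 3 to 60 N. Pads are 15 mm wide; open, the fingers measure 128 mm over their backs; the gripper's body (75 mm by 188 mm) begins 65 mm behind the grasp point.
Start: joints at [1.244, 0.13, 1.488, -0, 1.523, -0.085], TCP at [0.144, 0.583, 0.244] pointing down, gripper open.
Joint ranges: [-2.96, 2.96], [-0.89, 2.26], [0.02, 2.5], [-1.34, 4.48], [0, 2.73], [-2.66, 2.66]. Speed limits (rad/s): [2.39, 2.39, 2.79, 3.14, 3.14, 3.14].

## Interface

Orientations are given as a unit quaternion [w, x, y, z].
In Python, from rig import arm gives the robot as it stands.
- The arm moves only by the tool hand_motion, called as a command line: name --argument value ..., lists and objects as JSON in quotes. Schema: {"type":"object","properties":{"steps":{"type":"array","items":{"type":"array","prefixItems":[{"type":"array","items":{"type":"number"},"minItems":3,"maxItems":3},{"type":"number"}],"minItems":2,"maxItems":2},"minItems":1,"maxItems":10},"finger_gap":{"type":"number"},"grip_n":{"type":"number"},"only":{"type":"string"},"quiet":{"type":"boolean"},"lines":{"type":"string"}},"required":["steps"],"additionalProperties":false}. steps is a list of rows, 1 to 10 of them, each written [[dx, dy, dz], turn]: dx, dy, dz in units of 25 mm, then a turn about the tool's z in units of 0.1 rad; each row is the pose to reach, as a shift and turn from the pose commanded when the call began, along the tool's axes at that moment; what a row does not reach only later rows make up. A row lasts 1/10 s, in which the tool goes at most 0.05 m and 0.15 rad, less where a joint would pass 70% of its speed; a pose out of reach is approached as far as the arm can. finger_gap is the finger opening in m, set as the call begins (left out keeps the last). The fingers move at their own pace and stop on an object; grip_n is the grip in N (left out, the last holds). Time passes only in rows, so rows that do not move let the fingers close. The tool returns the time, the measured TCP pose, the force, the opening and the grip force at its end. only (a regular expression) keeps the lines of the reply that match it, lines (a string "A,B") keeps lines A to B, and quiet returns only ok. Input that does not fit is refused with a message, and nothing moves.
- arm.read_state(): the state, without advancing time (a new reading comes with each control period).
- arm.camera(name): name is "scene" or "top" or "wrist"; returns the picture (420x560x3 uint8, blue, green, red); there is no depth.
- arm.camera_params(name): a dict with "intrinsics" (3x3 intrinsics, pixels), "extrinsics" (4x4, takes a point from world to camera coordinates). Camera axes: x right, y down, z forward; pixel columns grow to the right and rows downward; lengths in m; the calibration is good to about 2 mm. A picture is of the moment at which its call begins: read the wrist's pose just before it. camera_params takes no time and is no camera call; for the wrist camera it gives the pose at the moment of the call.
- arm.finish_job(): hands the job in; it is judged then, once.
The state is a dict: "clock": time; "joint_positions": joint angles; "joint_vel": joint speeds; "effort": joint torques, N m; "eef_pos": TCP position; "eef_rot": TCP orientation; "force": force on the tool from outside, world axes, zero at the start; "moment": the same for the moment, N m; "grip_width": finger opening in m; "grasp_force": force on a finger pad.
Only numpy, scipy, OpenCV 4.12 (cv2) and the standard library are available. Lean on these libraries where they do the work, as an engineer would, in place of code of your own. Each camera call takes 0.05 s, during which the arm holds its last target. There are 200 camera calls.

## Working session

There is one attempt and no reset: what is moved stays moved. The work goes in short steps, Python scripts to look and compute and a tool call to move; the robot and the scene stay as the last step left them, time stands still between calls to the robot, and variables do not carry over. Pictures are saved under pics/ and viewed, at most 14 in all, crops included, and the job is handed in when it is done.

```bash
ls; mkdir -p pics; python3 - <<'E'
from rig import arm
import cv2
for n in("top","scene"):
    im=arm.camera(n); cv2.imwrite(f"pics/{n}0.png",im)
    p=arm.camera_params(n); print(n,p["intrinsics"],p["extrinsics"])
print(arm.read_state())
E
```

```text
pics
rig.py
top [[480.02382869   0.         280.83639806]
 [  0.         480.02382869 206.79682988]
 [  0.           0.           1.        ]] [[-0.00432919 -0.99998766 -0.00243842  0.01885205]
 [-0.98157296  0.00471529 -0.19102956  0.54681983]
 [ 0.1910387   0.00156648 -0.98158126  1.21341147]
 [ 0.          0.          0.          1.        ]]
scene [[437.08226814   0.         279.81031143]
 [  0.         437.08226814 213.5599079 ]
 [  0.           0.           1.        ]] [[-0.32506612  0.94558948 -0.01387637  0.16601418]
 [ 0.59753265  0.19399696 -0.77802307 -0.28556933]
 [-0.73299846 -0.26120053 -0.62808243  1.54988263]
 [ 0.          0.          0.          1.        ]]
{'clock': 0.1, 'joint_positions': array([ 1.24357816e+00,  1.31097348e-01,  1.48917685e+00, -1.56468070e-05,
        1.52303576e+00, -8.53763973e-02]), 'joint_vel': array([-4.84742725e-04,  1.70916983e-05, -2.01496538e-03,  1.70732299e-03,
       -9.56342865e-04, -5.29554384e-04]), 'effort': array([ 1.28191823e-03, -5.61339712e+01, -4.93095767e+01,  7.69586954e-02,
        2.93089275e-02, -5.29356305e-05]), 'eef_pos': array([0.14350667, 0.58208111, 0.24268179]), 'eef_rot': array([-1.68235029e-04,  1.20625997e-01,  9.92697654e-01, -8.42044431e-04]), 'force': array([-0.64870555, -0.35227785,  0.5807247 ]), 'moment': array([ 0.00750402, -0.00339718, -0.00502041]), 'grasp_force': 0.0, 'grip_width': 0.09316609303276349}
```
View pics/top0.png

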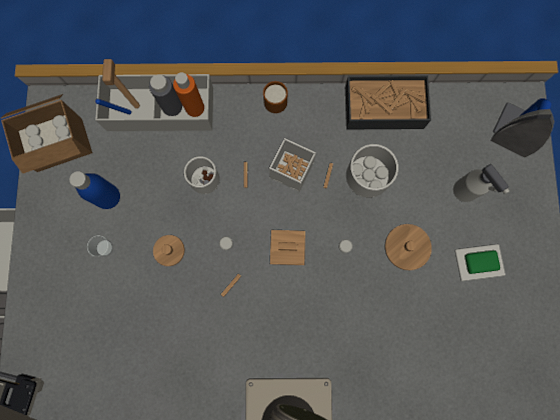

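View pics/scene0.png

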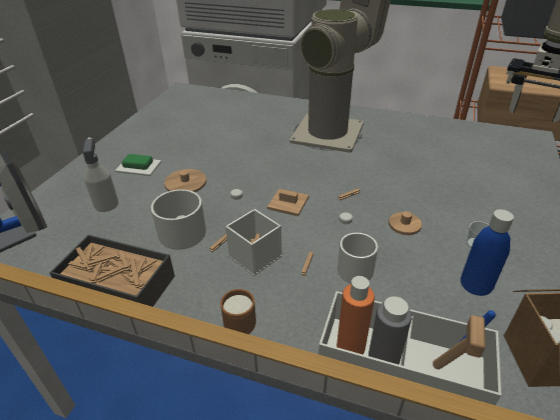

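The top view shows jars at (200,172) small, (293,160) square and (374,168) wide. Lids are at (168,250), (288,247) and (409,246), and tablets at (226,243) and (346,246). Next I measure them.

```bash
cat > h.py <<'E'
from rig import arm
import cv2, numpy as np
from scipy.spatial.transform import Rotation as R
def cast(uv,z,p):
    K=p["intrinsics"];E=p["extrinsics"];Rm=E[:3,:3];c=-Rm.T@E[:3,3]
    uv=np.atleast_2d(np.array(uv,float)); d=np.c_[uv,np.ones(len(uv))]@np.linalg.inv(K).T@Rm
    return c+d*((z-c[2])/d[:,2])[:,None]
def proj(P,p):
    q=p["extrinsics"]@np.r_[P,1]; q=p["intrinsics"]@q[:3]; return q[:2]/q[2]
def circ(P):
    A=np.c_[2*P[:,:2],np.ones(len(P))]; s=np.linalg.lstsq(A,(P[:,:2]**2).sum(1),rcond=None)[0]
    return s[:2],np.sqrt(s[2]+s[0]**2+s[1]**2)
def comps(mask,x0,y0,x1,y1):
    m=np.zeros_like(mask);m[y0:y1,x0:x1]=mask[y0:y1,x0:x1]
    c=cv2.findContours(m,cv2.RETR_EXTERNAL,cv2.CHAIN_APPROX_NONE)[0]
    return max(c,key=cv2.contourArea)[:,0,:]
def rel(P):
    "world point -> shift in tool axes from current TCP"
    s=arm.read_state();w=s["eef_rot"];r=R.from_quat([w[1],w[2],w[3],w[0]])
    return r.inv().apply(np.array(P)-s["eef_pos"])
E
python3 - <<'E'
from h import *
p=arm.camera_params("top");im=cv2.imread("pics/top0.png")
hsv=cv2.cvtColor(im,cv2.COLOR_BGR2HSV)
wood=cv2.inRange(hsv,(5,70,60),(25,255,255)); white=cv2.inRange(hsv,(0,0,150),(180,60,255))
for n,b,z in(("lid_small",(145,225,195,275),.02),("lid_square",(262,222,314,273),.02),("lid_wide",(378,217,440,278),.02)):
    c=comps(wood,*b);P=cast(c,z,p); print(n,circ(P),cv2.minAreaRect((P[:,:2]*1000).astype(np.float32)))
for n,b in(("t1",(212,230,240,256)),("t2",(332,232,360,260))):
    P=cast(comps(white,*b),.016,p);print(n,circ(P),cv2.minEnclosingCircle((P[:,:2]*1000).astype(np.float32)))
v=cv2.resize(im[130:270,140:440],None,fx=2.6,fy=2.6,interpolation=cv2.INTER_CUBIC)
w=cv2.resize(white[130:200,140:440],None,fx=2.6,fy=2.6,interpolation=cv2.INTER_NEAREST)
cv2.imwrite("pics/crop.png",np.vstack([v,cv2.cvtColor(w,cv2.COLOR_GRAY2BGR)]))
for n,q in(("small",(200,172)),("sq",(293,160)),("wide",(374,168))): print(n,hsv[q[1]-25:q[1]+30:3,q[0],2])
E
```

```text
lid_small (array([0.43758969, 0.31652508]), np.float64(0.04073390308654058)) ((437.7821044921875, 316.168212890625), (82.98089599609375, 79.96475982666016), 89.74195861816406)
lid_square (array([ 4.44042000e-01, -1.82727722e-04]), np.float64(0.05144194137432109)) ((444.33245849609375, 0.4275970458984375), (90.48603820800781, 91.21566772460938), 89.22386932373047)
lid_wide (array([ 0.44422192, -0.32154276]), np.float64(0.06069918875280645)) ((444.4892578125, -321.6003112792969), (122.75133514404297, 120.14240264892578), 89.72991943359375)
t1 (array([0.45683177, 0.16469268]), np.float64(0.014122238027324813)) ((457.0953674316406, 164.9156951904297), 15.197691917419434)
t2 (array([ 0.44757851, -0.15622488]), np.float64(0.013918785735013338)) ((447.7055358886719, -156.16542053222656), 14.981022834777832)
small [ 96 103 100 134  85  94  90 168 170 171 169  76 163 181  90  89 100  95
  94]
sq [ 98  95  94 104  86  86  80 142 146 110 109 144 150 144 135  96  86  85
 110]
wide [ 90 120  91  90  87 140 157 154 150 153 143 150 138 155 154 167  86  91
 102]
```

View pics/crop.png

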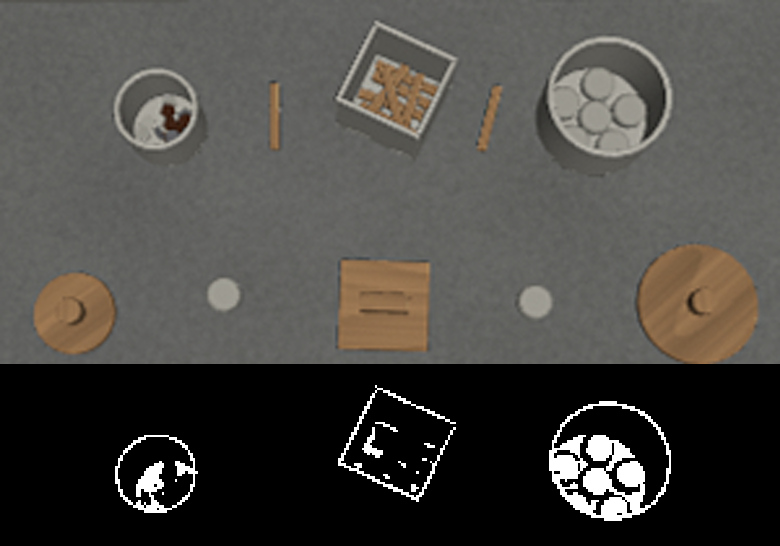

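The crop shows clean rim rings for all three jars, and the square lid's handle lies along world y.

```bash
python3 - <<'E'
from h import *
p=arm.camera_params("top");im=cv2.imread("pics/top0.png")
hsv=cv2.cvtColor(im,cv2.COLOR_BGR2HSV);white=cv2.inRange(hsv,(0,0,145),(180,60,255))
for n,b,z in(("small",(180,150,222,200),.088),("sq",(265,133,320,190),.1),("wide",(345,140,402,200),.1)):
    P=cast(comps(white,*b),z,p);h=cv2.convexHull((P[:,:2]*1000).astype(np.float32));print(n,circ(P),cv2.minEnclosingCircle(h),cv2.minAreaRect(h))
print("bottles",cast([(80,178)],.2,p),cast([(480,180)],.17,p))
s=arm.read_state();print(R.from_quat(np.roll(s["eef_rot"],-1)).as_matrix().round(3))
print(rel([.457,.165,.009]))
# hover targets: does wide view see walls?
E
```

```text
small (array([0.63508775, 0.22791847]), np.float64(0.03985424551683302)) ((634.809814453125, 227.56861877441406), 41.170814514160156) ((634.8223876953125, 227.61398315429688), (80.89807891845703, 77.96942138671875), 89.7183609008789)
sq (array([ 0.66179818, -0.01295684]), np.float64(0.04954495252012288)) ((661.40380859375, -12.941078186035156), 62.53754806518555) ((661.165771484375, -13.78570556640625), (90.06941986083984, 90.49693298339844), 63.88164520263672)
wide (array([ 0.64272946, -0.22465815]), np.float64(0.059671559649658944)) ((642.75927734375, -224.59141540527344), 60.958858489990234) ((642.946044921875, -224.49583435058594), (118.71815490722656, 120.52645111083984), 88.15309143066406)
bottles [[0.58960244 0.48880506 0.2       ]] [[ 0.5876307  -0.46460167  0.17      ]]
[[-0.971  0.239 -0.001]
 [ 0.239  0.971 -0.002]
 [ 0.    -0.002 -1.   ]]
[-0.40428783 -0.32946426  0.23419339]
```

The rows are not in the units I measure in: shifts go in units of 25 mm and turns go in units of 0.1 rad. I convert before sending: -0.33 m is -13.2, -0.165 m is -6.6, 1.33 rad is 13.3.

hand_motion --steps '[[[-1.6, -1.32, 0.4], 1.3], [[-3.2, -2.64, 0.8], 2.7], [[-4.8, -4, 1.2], 4], [[-6.4, -5.2, 1.6], 5.3], [[-8, -6.6, 2], 6.7], [[-9.6, -8, 2.4], 8], [[-11.2, -9.2, 2.8], 9.3], [[-12.8, -10.6, 3.2], 10.6], [[-14.4, -12, 3.6], 12], [[-16, -13.2, 4], 13.3]]' --finger_gap 0.06 --grip_n 15

```text
clock: 1.1
eef_pos: [0.4365, 0.1863, 0.1486]
eef_rot: [-0.0, 0.709, 0.705, 0.0]
force: [1.4, 0.8, 0.3]
grip_width: 0.0599
grasp_force: 0.0
```

```bash
python3 -c "
from h import *
print(rel([.457,.165,.029]),R.from_quat(np.roll(arm.read_state()['eef_rot'],-1)).as_matrix().round(3),arm.read_state()['joint_positions'].round(2))"
```

```text
[-0.02116523  0.02064504  0.11958486] [[ 0.007  1.    -0.   ]
 [ 1.    -0.007  0.   ]
 [ 0.    -0.    -1.   ]] [ 0.3  -0.15  1.94  0.    1.35  0.3 ]
```

hand_motion --steps '[[[0, 0, 0], 0], [[0, 0, 0], 0], [[0, 0, 0], 0]]'

```text
clock: 1.4
eef_pos: [0.4355, 0.1889, 0.149]
eef_rot: [-0.0, 0.707, 0.707, -0.0]
force: [0.3, -0.1, 0.5]
grip_width: 0.0602
grasp_force: 0.0
```

```bash
python3 -c "
from h import *
p=arm.camera_params('wrist');im=arm.camera('wrist');cv2.imwrite('pics/w1.png',im)
print(rel([.457,.165,.029]),proj([.457,.165,.016],p))"
```

```text
[-0.02435216  0.02156572  0.12016975] [299.93895408 237.78238622]
```

View pics/w1.png

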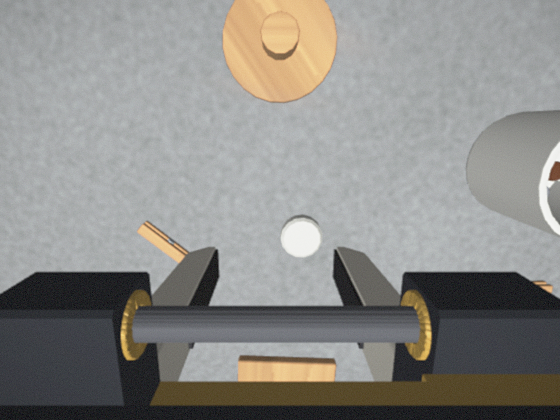

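Tablet at pixel (300,237), against a prediction of (300,238), so the top-view fix is good.

Scaled: 0.12 m is 4.8, 0.105 m is 4.2.

hand_motion --steps '[[[-0.48, 0.4, 1.2], 0], [[-0.96, 0.84, 2.4], 0], [[-0.96, 0.84, 3.4], 0], [[-0.96, 0.84, 4.2], 0], [[-0.96, 0.84, 4.8], 0], [[-0.96, 0.84, 4.8], 0]]'

```text
clock: 2.05
eef_pos: [0.4544, 0.1652, 0.027]
eef_rot: [-0.001, 0.706, 0.708, -0.002]
force: [-0.7, 0.8, 0.3]
grip_width: 0.0599
grasp_force: 0.0
```

hand_motion --steps '[[[0, 0, 0], 0], [[0, 0, 0], 0], [[0, 0, 0], 0], [[0, 0, 0], 0], [[0, 0, 0], 0]]' --finger_gap 0.02 --grip_n 15

```text
clock: 2.55
eef_pos: [0.4577, 0.1646, 0.0301]
eef_rot: [0.0, 0.707, 0.707, 0.001]
force: [-0.1, 1.0, 6.1]
grip_width: 0.0353
grasp_force: 15.0
```

hand_motion --steps '[[[0, 0, -1.6], 0], [[0, 0, -3.2], 0], [[0, 0, -4.8], 0], [[-1.2, 0.6, -6], 0], [[-2.8, 1.4, -6], 0], [[-4.4, 2.2, -6], 0], [[-6, 3, -6], 0], [[-7.6, 3.8, -6], 0], [[-9.2, 4.4, -6], 0], [[-10.8, 5.2, -6], 0]]'

```text
clock: 3.55
eef_pos: [0.5868, -0.1078, 0.179]
eef_rot: [-0.0, 0.708, 0.707, -0.0]
force: [0.6, -0.2, 0.1]
grip_width: 0.035
grasp_force: 15.0
```

hand_motion --steps '[[[-1.6, 0.72, 0], 0], [[-3.2, 1.48, 0], 0], [[-4.4, 2, 0], 0], [[-4.8, 2.24, 0.4], 0], [[-4.8, 2.24, 1.2], 0], [[-4.8, 2.24, 2], 0], [[-4.8, 2.24, 2], 0]]'

```text
clock: 4.25
eef_pos: [0.6402, -0.2254, 0.1248]
eef_rot: [-0.003, 0.708, 0.707, -0.001]
force: [-0.7, 0.2, -0.9]
grip_width: 0.0351
grasp_force: 15.0
```

```bash
python3 -c "
from h import *
print(rel([.643,-.225,.12]))"
```

```text
[0.000346   0.00285832 0.00477638]
```

Release, rise, and head to tablet 2 at (.448,-.156).

hand_motion --steps '[[[0, 0, 0], 0], [[0, 0, 0], 0], [[0, 0, 0], 0], [[0, 0, 0], 0]]' --finger_gap 0.05

```text
clock: 4.65
eef_pos: [0.6432, -0.2261, 0.1305]
eef_rot: [0.001, 0.707, 0.707, 0.0]
force: [-0.9, -0.9, 1.1]
grip_width: 0.0497
grasp_force: 0.0
```

hand_motion --steps '[[[0, 0, -1.6], 0], [[0, 0, -3], 0], [[0.8, -2, -3], 0], [[1.6, -3.6, -3], 0], [[2.4, -5.2, -2.8], 0], [[2.76, -6.8, -2], 0], [[2.76, -7.8, -0.8], 0], [[2.76, -7.8, 0], 0], [[2.76, -7.8, 0], 0]]' --finger_gap 0.06

```text
clock: 5.55
eef_pos: [0.4454, -0.1558, 0.1268]
eef_rot: [-0.002, 0.708, 0.707, -0.001]
force: [0.1, -0.4, 0.5]
grip_width: 0.0599
grasp_force: 0.0
```

```bash
python3 -c "
from h import *
p=arm.camera_params('wrist');im=arm.camera('wrist');cv2.imwrite('pics/w2.png',im)
hsv=cv2.cvtColor(im,cv2.COLOR_BGR2HSV);m=cv2.inRange(hsv,(0,0,205),(180,40,255))
u=proj([.448,-.156,.016],p).astype(int);c=comps(m,u[0]-45,u[1]-45,u[0]+45,u[1]+45)
print(u,cv2.minEnclosingCircle(c),cast([cv2.minEnclosingCircle(c)[0]],.016,p));print(rel([.448,-.156,.030]))"
```

```text
[278 218] ((278.23077392578125, 219.3076934814453), 22.269290924072266) [[ 0.44792785 -0.15690135  0.016     ]]
[0.00038888 0.00115361 0.09877378]
```

hand_motion --steps '[[[0, 0, 1.6], 0], [[0, 0, 3], 0], [[0, 0.04, 3.92], 0], [[0, 0.04, 3.92], 0], [[0, 0.04, 3.92], 0]]'

```text
clock: 6.1
eef_pos: [0.45, -0.1573, 0.0327]
eef_rot: [0.001, 0.707, 0.707, 0.0]
force: [0.2, 0.5, 0.5]
grip_width: 0.0601
grasp_force: 0.0
```

hand_motion --steps '[[[0, 0, 0], 0], [[0, 0, 0], 0], [[0, 0, 0], 0], [[0, 0, 0], 0], [[0, 0, 0], 0]]' --finger_gap 0.02 --grip_n 15

```text
clock: 6.6
eef_pos: [0.4493, -0.1571, 0.0321]
eef_rot: [0.001, 0.707, 0.707, 0.0]
force: [-0.7, -0.4, 7.3]
grip_width: 0.0353
grasp_force: 15.0
```

hand_motion --steps '[[[0, 0, -1.6], 0], [[0, 0, -3.2], 0], [[0, 0, -4.8], 0], [[-0.4, 1.6, -6], 0], [[-1, 3.2, -6], 0], [[-1.6, 4.8, -6], 0], [[-2.2, 6.4, -6], 0], [[-2.76, 7.8, -5.6], 0], [[-2.76, 7.8, -4.4], 0], [[-2.76, 7.8, -4], 0]]'

```text
clock: 7.6
eef_pos: [0.6422, -0.2254, 0.1265]
eef_rot: [-0.003, 0.707, 0.707, -0.001]
force: [-0.9, 0.1, -1.1]
grip_width: 0.035
grasp_force: 15.0
```

hand_motion --steps '[[[0, 0, 0], 0]]'

```text
clock: 7.7
eef_pos: [0.6413, -0.225, 0.1278]
eef_rot: [-0.003, 0.707, 0.707, -0.001]
force: [-0.0, 1.2, -0.2]
grip_width: 0.0351
grasp_force: 15.0
```

hand_motion --steps '[[[0, 0, 0], 0], [[0, 0, 0], 0], [[0, 0, 0], 0], [[0, 0, 0], 0]]' --finger_gap 0.05

```text
clock: 8.1
eef_pos: [0.644, -0.2261, 0.1327]
eef_rot: [0.001, 0.707, 0.707, 0.0]
force: [0.7, 0.9, 0.0]
grip_width: 0.0496
grasp_force: 0.0
```

hand_motion --steps '[[[0, 0, -1.6], 0], [[0, 0, -2.8], 0], [[-0.8, -2, -2.8], 0], [[-2, -4, -2.8], 0], [[-3.2, -6, -2], 0], [[-3.88, -7.88, -0.8], 0], [[-3.88, -7.88, -0.8], 0], [[-3.88, -7.88, -0.8], 0], [[-3.88, -7.88, -0.8], 0]]' --finger_gap 0.06

```text
clock: 9.0
eef_pos: [0.4463, -0.323, 0.1516]
eef_rot: [0.0, 0.708, 0.706, 0.0]
force: [0.9, -0.3, -0.3]
grip_width: 0.0599
grasp_force: 0.0
```

```bash
python3 -c "
from h import *
p=arm.camera_params('wrist');im=arm.camera('wrist');cv2.imwrite('pics/w3.png',im)
print(proj([.444,-.322,.046],p));print(rel([.444,-.322,.036]))
cv2.imwrite('pics/t3.png',cv2.resize(arm.camera('top')[130:280,330:450],None,fx=4,fy=4))"
```

```text
[271.1654279  218.20730256]
[ 0.00112054 -0.00354337  0.11623192]
```

View pics/w3.png

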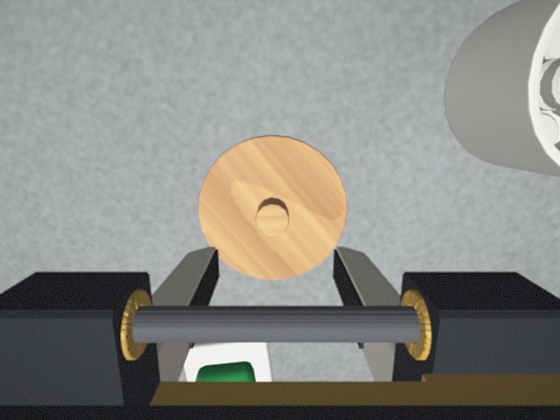

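View pics/t3.png

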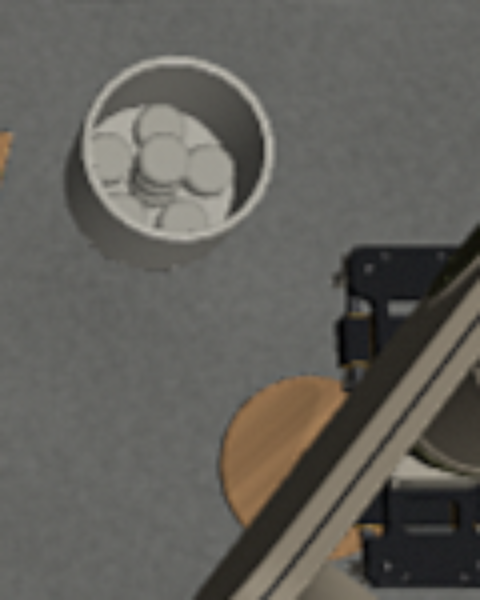

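Both tablets are stacked at the centre of the wide jar, well below the lid. The lid knob at (272,218) matches the prediction. Next I grip the wide lid.

Scaled: 0.103 m is 4.12, 0.085 m is 3.4.

hand_motion --steps '[[[0, -0.08, 1.2], 0], [[0.04, -0.08, 2.4], 0], [[0.04, -0.08, 3.4], 0], [[0.04, -0.08, 4.12], 0], [[0.04, -0.08, 4.12], 0], [[0.04, -0.08, 4.12], 0]]'

```text
clock: 9.7
eef_pos: [0.4458, -0.3215, 0.0486]
eef_rot: [0.0, 0.707, 0.707, 0.0]
force: [-0.1, 0.6, 0.1]
grip_width: 0.06
grasp_force: 0.0
```

hand_motion --steps '[[[0, 0, 0], 0], [[0, 0, 0], 0], [[0, 0, 0], 0], [[0, 0, 0], 0], [[0, 0, 0], 0]]' --finger_gap 0.01 --grip_n 30

```text
clock: 10.2
eef_pos: [0.4445, -0.3218, 0.0483]
eef_rot: [0.0, 0.707, 0.707, -0.0]
force: [-0.3, 0.5, -0.9]
grip_width: 0.0256
grasp_force: 30.0
```

hand_motion --steps '[[[0, 0, -1.2], 0], [[0, 0, -2.4], 0], [[0, 0, -3.6], 0], [[0, 0, -4.8], 0], [[0, 0, -6], 0], [[0, 0, -6], 0], [[0, 0, -6], 0]]'

```text
clock: 10.9
eef_pos: [0.4447, -0.322, 0.1983]
eef_rot: [0.001, 0.708, 0.707, 0.0]
force: [0.0, -0.9, -1.8]
grip_width: 0.0251
grasp_force: 30.0
```

```bash
python3 -c "
from h import *
print(rel([.643,-.225,.2]))"
```

```text
[ 0.09722896  0.19822739 -0.00160424]
```

Scaled: 0.15 m is 6, 0.09 m is 3.6.

hand_motion --steps '[[[0.6, 1.2, 0], 0], [[1.2, 2.4, 0], 0], [[1.8, 3.6, 0], 0], [[2.4, 4.8, 0], 0], [[3, 6, 0], 0], [[3.52, 7.2, 0], 0], [[3.88, 7.92, 0], 0], [[3.88, 7.92, 0], 0], [[3.88, 7.92, 0], 0]]'

```text
clock: 11.8
eef_pos: [0.6415, -0.2245, 0.1953]
eef_rot: [-0.002, 0.707, 0.707, -0.001]
force: [0.3, -0.3, -1.0]
grip_width: 0.0256
grasp_force: 30.0
```

```bash
python3 -c "
from h import *
cv2.imwrite('pics/w4.png',arm.camera('wrist'))
print(rel([.643,-.225,.139]))"
```

```text
[-5.52834373e-05  1.91259366e-03  5.69978452e-02]
```

View pics/w4.png

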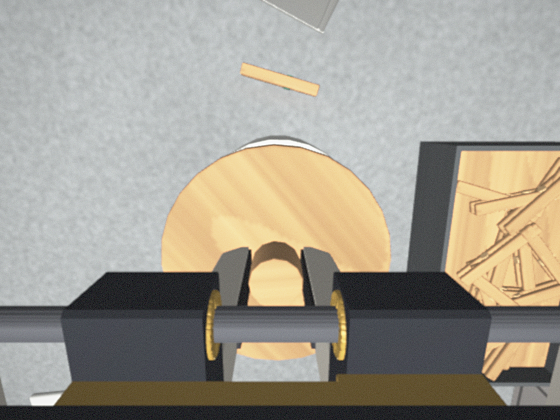

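The lid is held level over the jar; the jar arc centres at column 278 and the lid at 276. Lowering.

Scaled: 0.055 m is 2.2, 0.051 m is 2.04.

hand_motion --steps '[[[0, 0, 0.6], 0], [[0, 0, 1.2], 0], [[0, 0, 1.6], 0], [[0, 0, 1.88], 0], [[0, 0, 2.04], 0], [[0, 0, 2.2], 0], [[0, 0, 2.2], 0], [[0, 0, 2.2], 0]]'

```text
clock: 12.65
eef_pos: [0.6429, -0.225, 0.1436]
eef_rot: [0.0, 0.707, 0.707, 0.0]
force: [0.3, 0.4, -0.6]
grip_width: 0.0252
grasp_force: 30.0
```

hand_motion --steps '[[[0, 0, 0.08], 0], [[0, 0, 0.12], 0], [[0, 0, 0.16], 0], [[0, 0, 0.16], 0], [[0, 0, 0.16], 0]]'

```text
clock: 13.15
eef_pos: [0.6426, -0.225, 0.1391]
eef_rot: [0.0, 0.707, 0.707, -0.0]
force: [-1.3, -0.3, -1.8]
grip_width: 0.0252
grasp_force: 30.0
```

hand_motion --steps '[[[0, 0, 0.04], 0], [[0, 0, 0.04], 0], [[0, 0, 0.04], 0]]'

```text
clock: 13.45
eef_pos: [0.6427, -0.225, 0.1383]
eef_rot: [0.0, 0.707, 0.707, 0.0]
force: [-0.2, -0.1, 0.7]
grip_width: 0.0252
grasp_force: 30.0
```

hand_motion --steps '[[[0, 0, 0.04], 0], [[0, 0, 0.04], 0], [[0, 0, 0.04], 0]]'

```text
clock: 13.75
eef_pos: [0.6428, -0.2251, 0.1383]
eef_rot: [0.0, 0.707, 0.707, 0.0]
force: [-2.7, 1.2, 6.4]
grip_width: 0.0252
grasp_force: 30.0
```

Scaled: -0.001 m is -0.04.

hand_motion --steps '[[[0, 0, -0.04], 0], [[0, 0, -0.04], 0], [[0, 0, -0.04], 0], [[0, 0, -0.04], 0]]' --finger_gap 0.06

```text
clock: 14.15
eef_pos: [0.6425, -0.2249, 0.1378]
eef_rot: [-0.0, 0.707, 0.707, -0.0]
force: [0.0, -0.8, -0.6]
grip_width: 0.0528
grasp_force: 0.0
```

hand_motion --steps '[[[0, 0, -1.6], 0], [[0, 0, -2.8], 0], [[1.2, -1.2, -2.8], 0], [[2.4, -2.4, -2.8], 0], [[4, -4, -2.4], 0], [[5.6, -5.6, -1.6], 0], [[7.2, -6.8, -0.8], 0], [[9, -7.92, -0.6], 0], [[9, -7.92, -0.6], 0], [[9, -7.92, -0.6], 0]]'

```text
clock: 15.15
eef_pos: [0.4427, 0.0025, 0.1521]
eef_rot: [-0.001, 0.706, 0.708, -0.0]
force: [0.3, -0.6, -0.6]
grip_width: 0.0603
grasp_force: 0.0
```

```bash
python3 -c "
from h import *
p=arm.camera_params('wrist');cv2.imwrite('pics/w5.png',arm.camera('wrist'))
print(proj([.444,.0,.046],p),rel([.444,0,.049]))"
```

```text
[276.30023979 222.6663666 ] [-0.00117265 -0.00022765  0.10392773]
```

View pics/w5.png

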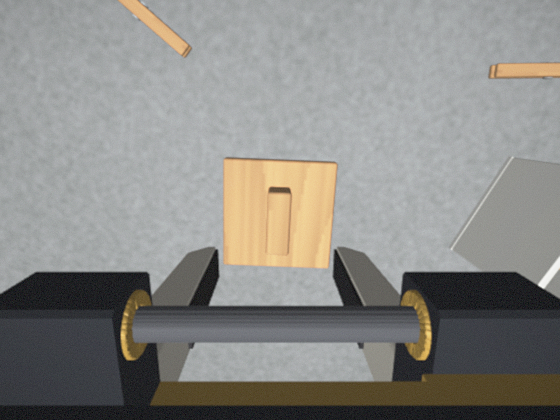

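The handle is centred near (278,223), matching the prediction of (276,223), and the lid is turned about 1–2°, which the pads will align. Grip and lift.

Scaled: -0.001 m is -0.04, 0.001 m is 0.04.

hand_motion --steps '[[[0, 0, 1.2], 0], [[-0.04, 0.04, 2.4], 0], [[-0.04, 0.04, 3.4], 0], [[-0.04, 0.04, 4.12], 0], [[-0.04, 0.04, 4.16], 0], [[-0.04, 0.04, 4.16], 0]]'

```text
clock: 15.8
eef_pos: [0.4463, -0.0015, 0.0495]
eef_rot: [-0.0, 0.708, 0.706, -0.0]
force: [-0.1, -0.4, 0.0]
grip_width: 0.0597
grasp_force: 0.0
```

hand_motion --steps '[[[0, 0, 0], 0], [[0, 0, 0], 0], [[0, 0, 0], 0], [[0, 0, 0], 0], [[0, 0, 0], 0], [[0, 0, 0], 0]]' --finger_gap 0.01 --grip_n 30

```text
clock: 16.4
eef_pos: [0.4458, -0.0007, 0.0492]
eef_rot: [0.0, 0.707, 0.707, -0.0]
force: [-1.8, 0.4, 1.9]
grip_width: 0.0181
grasp_force: 29.8
```

hand_motion --steps '[[[0, 0, -1.2], 0], [[0, 0, -2.4], 0], [[0, 0, -3.6], 0], [[0, 0, -4.8], 0], [[0, 0, -6], 0], [[0, 0, -6], 0], [[0, 0, -6], 0]]'

```text
clock: 17.1
eef_pos: [0.4461, -0.0008, 0.1993]
eef_rot: [0.0, 0.707, 0.707, 0.0]
force: [-0.0, -0.2, -1.1]
grip_width: 0.0179
grasp_force: 29.8
```

```bash
python3 -c "
from h import *
p=arm.camera_params('wrist');im=arm.camera('wrist');cv2.imwrite('pics/w6.png',im)
hsv=cv2.cvtColor(im,cv2.COLOR_BGR2HSV);m=cv2.inRange(hsv,(5,60,60),(25,255,255))
c=comps(m,150,90,420,300);print(cv2.minAreaRect(c))
print(rel([.6615,-.0135,.2]))"
```

```text
((275.89013671875, 235.88766479492188), (179.12228393554688, 126.65884399414062), 0.6365935802459717)
[-0.01260653  0.21614309 -0.00210153]
```

View pics/w6.png

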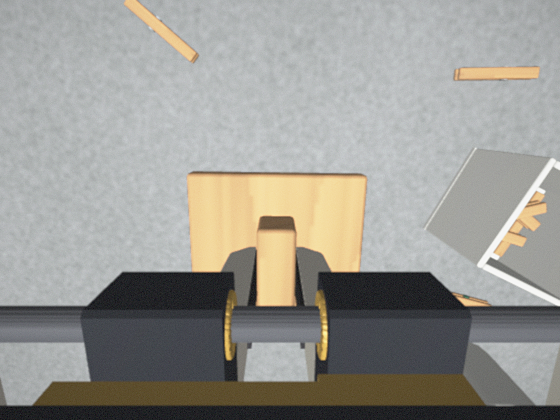

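The lid is held square to the tool (0.6° residual). Move over the square jar and turn +0.456.

hand_motion --steps '[[[0, 1, 0], 0.6], [[0, 2, 0], 1.2], [[-0.4, 3.2, 0], 1.8], [[-0.52, 4.4, 0], 2.4], [[-0.52, 5.6, 0], 3], [[-0.52, 6.8, 0], 3.6], [[-0.52, 8, 0], 4.2], [[-0.52, 8.64, 0], 4.56], [[-0.52, 8.64, 0], 4.56], [[-0.52, 8.64, 0], 4.56]]'

```text
clock: 18.15
eef_pos: [0.6605, -0.0139, 0.1967]
eef_rot: [-0.001, 0.849, 0.529, -0.002]
force: [0.1, -0.1, -1.0]
grip_width: 0.0175
grasp_force: 29.8
```

```bash
python3 -c "
from h import *
p=arm.camera_params('wrist');cv2.imwrite('pics/w7.png',arm.camera('wrist'))
print(rel([.6615,-.0135,.139]),R.from_quat(np.roll(arm.read_state()['eef_rot'],-1)).as_matrix().round(3)[:,1])
cv2.imwrite('pics/s7.png',arm.camera('scene')[180:300,180:330].repeat(4,0).repeat(4,1))"
```

```text
[0.00086779 0.00097784 0.05827876] [ 0.898 -0.44  -0.003]
```

View pics/w7.png

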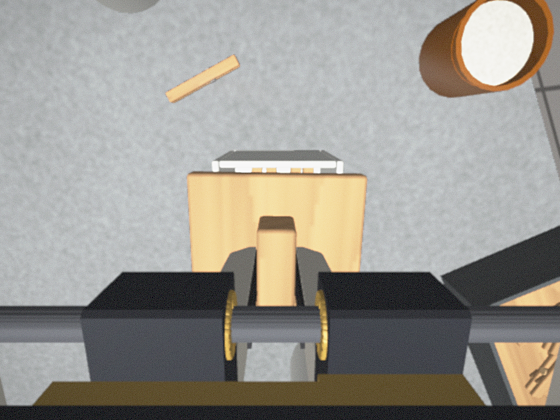

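View pics/s7.png

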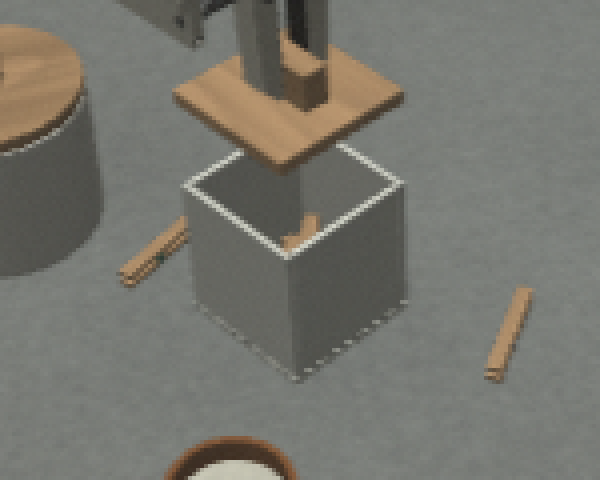

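The lid is parallel to the jar's edges and centred (jar 278, lid 277), and the wide lid sits level. Lowering.

Scaled: 0.055 m is 2.2, 0.051 m is 2.04.

hand_motion --steps '[[[0, 0, 0.6], 0], [[0, 0, 1.2], 0], [[0, 0, 1.6], 0], [[0, 0, 1.88], 0], [[0, 0, 2.04], 0], [[0, 0, 2.2], 0], [[0, 0, 2.2], 0], [[0, 0, 2.2], 0]]'

```text
clock: 19.05
eef_pos: [0.6621, -0.014, 0.1445]
eef_rot: [0.0, 0.849, 0.529, 0.0]
force: [-1.1, 0.6, -0.8]
grip_width: 0.0178
grasp_force: 29.8
```

hand_motion --steps '[[[0, 0, 0.08], 0], [[0, 0, 0.12], 0], [[0, 0, 0.16], 0], [[0, 0, 0.16], 0], [[0, 0, 0.16], 0]]'

```text
clock: 19.55
eef_pos: [0.6618, -0.014, 0.1401]
eef_rot: [0.0, 0.849, 0.529, -0.0]
force: [0.5, -0.2, -1.1]
grip_width: 0.0178
grasp_force: 29.8
```

hand_motion --steps '[[[0, 0, 0.04], 0], [[0, 0, 0.04], 0], [[0, 0, 0.04], 0]]'

```text
clock: 19.85
eef_pos: [0.662, -0.014, 0.1393]
eef_rot: [0.0, 0.849, 0.529, 0.0]
force: [0.6, 0.7, 1.3]
grip_width: 0.0174
grasp_force: 29.8
```

Scaled: 0.001 m is 0.04.

hand_motion --steps '[[[0, 0, 0.04], 0], [[0, 0, 0.04], 0], [[0, 0, 0.04], 0]]'

```text
clock: 20.15
eef_pos: [0.662, -0.014, 0.1392]
eef_rot: [0.0, 0.849, 0.529, 0.0]
force: [-2.7, 0.2, 6.1]
grip_width: 0.0178
grasp_force: 29.8
```

hand_motion --steps '[[[0, 0, -0.04], 0], [[0, 0, -0.04], 0], [[0, 0, -0.04], 0], [[0, 0, -0.04], 0]]' --finger_gap 0.06

```text
clock: 20.55
eef_pos: [0.6616, -0.014, 0.1387]
eef_rot: [-0.0, 0.849, 0.529, -0.0]
force: [0.3, 0.1, -0.4]
grip_width: 0.045
grasp_force: 0.0
```

hand_motion --steps '[[[0, 0, -1.6], 0], [[0, 0, -3.2], 0], [[1, -1.72, -3.2], -0.6], [[2, -3.44, -3.2], -1.2], [[3, -5.2, -3.2], -1.8], [[4, -6.92, -3.2], -2.4], [[5, -8.64, -3.2], -3], [[6, -10.4, -2.8], -3.6], [[7, -12.12, -2], -4.2], [[7.92, -13.84, -1.2], -4.56]]'

```text
clock: 21.55
eef_pos: [0.442, 0.3121, 0.1722]
eef_rot: [0.0, 0.707, 0.708, 0.001]
force: [0.0, 0.1, 0.2]
grip_width: 0.0604
grasp_force: 0.0
```

hand_motion --steps '[[[0, 0, 0], 0], [[0, 0, 0], 0], [[0, 0, 0], 0]]'

```text
clock: 21.85
eef_pos: [0.4439, 0.3099, 0.1727]
eef_rot: [0.0, 0.708, 0.706, 0.0]
force: [0.4, 0.5, 0.7]
grip_width: 0.0597
grasp_force: 0.0
```

```bash
python3 -c "
from h import *
p=arm.camera_params('wrist');cv2.imwrite('pics/w8.png',arm.camera('wrist'))
print(proj([.4378,.3162,.046],p),rel([.4378,.3162,.049]))"
```

```text
[266.76327186 204.94048865] [ 0.00649425 -0.00664299  0.12393609]
```

View pics/w8.png

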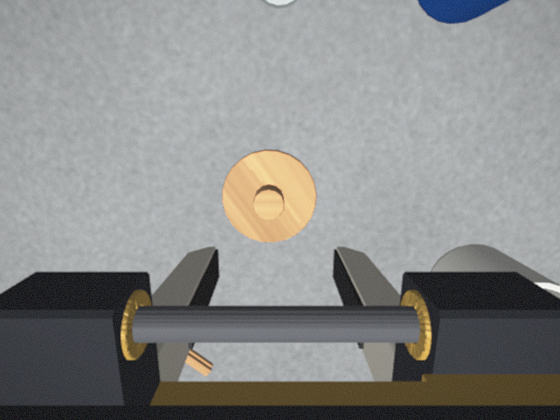

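Knob at (269,203), about 1.5 mm off the prediction; corrected.

hand_motion --steps '[[[0.16, -0.08, 1.2], 0], [[0.32, -0.2, 2.4], 0], [[0.32, -0.2, 3.6], 0], [[0.32, -0.2, 4.4], 0], [[0.32, -0.2, 4.96], 0], [[0.32, -0.2, 4.96], 0], [[0.32, -0.2, 4.96], 0]]'

```text
clock: 22.6
eef_pos: [0.439, 0.3182, 0.0491]
eef_rot: [0.0, 0.708, 0.706, 0.0]
force: [0.2, 0.5, -0.8]
grip_width: 0.0598
grasp_force: 0.0
```

hand_motion --steps '[[[0, 0, 0], 0], [[0, 0, 0], 0], [[0, 0, 0], 0], [[0, 0, 0], 0], [[0, 0, 0], 0], [[0, 0, 0], 0]]' --finger_gap 0.01 --grip_n 25

```text
clock: 23.2
eef_pos: [0.438, 0.3185, 0.0483]
eef_rot: [0.0, 0.707, 0.707, 0.0]
force: [0.1, -0.3, 1.9]
grip_width: 0.0255
grasp_force: 25.0
```

hand_motion --steps '[[[0, 0, -1.2], 0], [[0, 0, -2.4], 0], [[0, 0, -3.6], 0], [[0, 0, -4.8], 0], [[0, 0, -5.6], 0], [[0, 0, -5.6], 0], [[0, 0, -5.6], 0]]'

```text
clock: 23.9
eef_pos: [0.4379, 0.3183, 0.1875]
eef_rot: [0.0, 0.707, 0.707, 0.0]
force: [-0.3, -0.7, -0.6]
grip_width: 0.0251
grasp_force: 25.0
```

```bash
python3 -c "
from h import *
print(rel([.635,.2278,.188]))"
```

```text
[-0.09035057  0.19718829 -0.00043325]
```

hand_motion --steps '[[[-0.6, 1.2, 0], 0], [[-1.2, 2.4, 0], 0], [[-1.8, 3.6, 0], 0], [[-2.4, 4.8, 0], 0], [[-3, 6, 0], 0], [[-3.4, 7.2, 0], 0], [[-3.6, 7.88, 0], 0], [[-3.6, 7.88, 0], 0], [[-3.6, 7.88, 0], 0], [[-3.6, 7.88, 0], 0]]'

```text
clock: 24.9
eef_pos: [0.6334, 0.2286, 0.1868]
eef_rot: [-0.001, 0.707, 0.707, -0.001]
force: [-0.0, 0.2, -0.4]
grip_width: 0.0254
grasp_force: 25.0
```

```bash
python3 -c "
from h import *
cv2.imwrite('pics/w9.png',arm.camera('wrist'))
print(rel([.635,.2278,.1263]))"
```

```text
[-0.0009412   0.00150192  0.06098873]
```

View pics/w9.png

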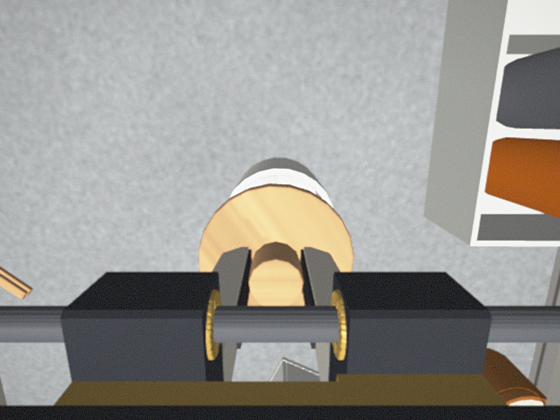

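Jar arc centre is near column 281 and the lid at 276, a 1–2 mm offset well inside the taper's play. Lowering with +1 mm y.

Scaled: 0.001 m is 0.04, 0.057 m is 2.28.

hand_motion --steps '[[[0, 0.04, 0.6], 0], [[0, 0.04, 1.2], 0], [[0, 0.04, 1.6], 0], [[0, 0.04, 1.88], 0], [[0, 0.04, 2.12], 0], [[0, 0.04, 2.28], 0], [[0, 0.04, 2.28], 0], [[0, 0.04, 2.28], 0]]'

```text
clock: 25.75
eef_pos: [0.6361, 0.2282, 0.1315]
eef_rot: [0.0, 0.707, 0.707, 0.0]
force: [-0.1, -0.1, -0.5]
grip_width: 0.0252
grasp_force: 25.0
```

hand_motion --steps '[[[0, 0, 0.08], 0], [[0, 0, 0.12], 0], [[0, 0, 0.16], 0], [[0, 0, 0.16], 0], [[0, 0, 0.16], 0]]'

```text
clock: 26.25
eef_pos: [0.6358, 0.2282, 0.1271]
eef_rot: [0.0, 0.707, 0.707, -0.0]
force: [-0.5, 0.2, -1.0]
grip_width: 0.0255
grasp_force: 25.0
```

hand_motion --steps '[[[0, 0, 0.04], 0], [[0, 0, 0.04], 0], [[0, 0, 0.04], 0]]'

```text
clock: 26.55
eef_pos: [0.6361, 0.2282, 0.1263]
eef_rot: [0.0, 0.707, 0.707, 0.0]
force: [0.2, -0.3, 1.1]
grip_width: 0.0258
grasp_force: 25.0
```

Scaled: 0.001 m is 0.04.

hand_motion --steps '[[[0, 0, 0.04], 0], [[0, 0, 0.04], 0], [[0, 0, 0.04], 0]]'

```text
clock: 26.85
eef_pos: [0.6361, 0.2283, 0.1263]
eef_rot: [0.0, 0.707, 0.707, 0.0]
force: [-3.1, -1.2, 7.2]
grip_width: 0.0258
grasp_force: 25.0
```

hand_motion --steps '[[[0, 0, -0.04], 0], [[0, 0, -0.04], 0], [[0, 0, -0.04], 0], [[0, 0, -0.04], 0]]' --finger_gap 0.06

```text
clock: 27.25
eef_pos: [0.6357, 0.2282, 0.1258]
eef_rot: [-0.0, 0.707, 0.707, -0.0]
force: [-0.5, -0.6, -1.0]
grip_width: 0.0529
grasp_force: 0.0
```

hand_motion --steps '[[[0, 0, -1.6], 0], [[0, 0, -3.2], 0], [[0.8, -1.6, -4], 0], [[1.6, -3.2, -4], 0], [[2.4, -4.8, -4], 0], [[3.2, -6.4, -4], 0], [[3.6, -8, -4], 0], [[3.6, -9.6, -4], 0], [[3.6, -9.6, -4], 0], [[3.6, -9.6, -4], 0]]'

```text
clock: 28.25
eef_pos: [0.3954, 0.3187, 0.2263]
eef_rot: [0.0, 0.707, 0.707, 0.0]
force: [-0.1, -0.2, 1.0]
grip_width: 0.0601
grasp_force: 0.0
```

```bash
python3 - <<'E'
from h import *
im=arm.camera("top");p=arm.camera_params("top");s=arm.camera("scene")
hsv=cv2.cvtColor(im,cv2.COLOR_BGR2HSV);wood=cv2.inRange(hsv,(5,70,60),(25,255,255))
for n,b,z in(("small",(178,145,225,200),.098),("sq",(262,130,318,190),.11),("wide",(343,138,405,200),.11)):
    P=cast(comps(wood,*b),z,p);h=cv2.convexHull((P[:,:2]*1000).astype(np.float32));print(n,cv2.minEnclosingCircle(h),cv2.minAreaRect(h))
f=lambda a:cv2.resize(a,(560,280))
cv2.imwrite("pics/end.png",np.vstack([f(im[100:220,160:400]),f(s[160:300,140:420])]))
E
```

```text
small ((634.8704223632812, 226.75201416015625), 42.363677978515625) ((634.3161010742188, 226.58120727539062), (83.37689208984375, 82.09917449951172), 44.47584915161133)
sq ((660.6180419921875, -13.107288360595703), 62.81829833984375) ((661.0873413085938, -12.956295013427734), (92.25797271728516, 92.8959732055664), 63.275672912597656)
wide ((642.2988891601562, -224.771484375), 62.344383239746094) ((641.4585571289062, -224.9123992919922), (122.8287582397461, 121.86585998535156), 89.70500946044922)
```

View pics/end.png

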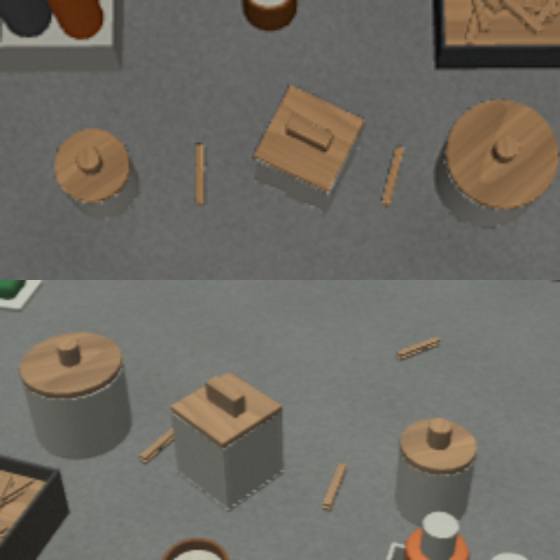

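All three lids sit flush and level, each centred within about 1 mm of its jar's measured position, and the arm is clear.

hand_motion --steps '[[[0, 0, 0], 0], [[0, 0, 0], 0], [[0, 0, 0], 0]]'

```text
clock: 28.65
eef_pos: [0.3966, 0.3182, 0.2259]
eef_rot: [-0.0, 0.708, 0.706, -0.0]
force: [0.0, -0.9, -0.1]
grip_width: 0.0602
grasp_force: 0.0
```

```bash
python3 -c "
from rig import arm
print(arm.finish_job())"
```

```text
the job is handed in; nothing more can be done
None
```

I handed the job in at 28.7 s: both tablets are in the wide jar and all three jars are closed with their own lids, flush and level in the last pictures, with the gripper open and clear (the hand-in call returned no verdict).

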